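# Load the centrifuge rotor in balance

### The arm

A 7-joint arm with a two-finger parallel gripper is mounted at the origin on the work surface. World frame = base frame: x ahead of the robot, y to its left, z up, the work surface at z = 0. Lengths are in m, angles in degrees, forces in N, time in s.
With the tool pointing down it reaches from about 0.425 to 0.875 m from the base axis. Payload 4.7 kg.
Tool frame: the origin (TCP) lies midway between the tips of the shut fingers; the grasp point (between the pads) lies env.grip_point_offset behind it (env.grip_point_offset is the distance from the TCP to the grasp point, in m); z points along the fingers, y is the line along which they close (so a half turn about z gives the same grasp; the last joint's range is limited). The gripper opens to 87 mm and grips with 3 to 60 N. Pads are 19 mm wide; open, the fingers measure 117 mm over their backs; the gripper's body (75 mm by 190 mm) begins 51 mm behind the grasp point.
Start: joints at [-76.484, 18.392, -4.016, 83.108, 1.295, 78.541, -3.26], TCP at [0.143, 0.634, 0.223] pointing down, gripper open.
Joint ranges: [-163.93, 163.93], [-17.29, 119.83], [-79.2, 71.16], [3.27, 140.29], [-89.18, 269.18], [5.43, 117.66], [-154.24, 154.24]. Speed limits (degrees/s): [147.25, 147.25, 180, 180, 180, 180, 180].

### API

Orientations are given as [roll, pitch, yaw] about the fixed x, y, z axes, in that order (R = Rz(yaw) Ry(pitch) Rx(roll)).
In Python, from cell import env gives the robot as it stands.
- The arm moves only by the shell command python3 -m creep 'ROWS' [FORCE]. ROWS is a JSON object of lists of equal length, an entry for each row: "translation": the shift along the tool's x, y, z in units of 0.08 m (1.0 is 0.08 m), a list of three; "turn": the turn, a rotation vector about the tool's x, y, z in units of 180 degrees (1.0 is 180 degrees), a list of three; "grip": the opening, from 0 (shut) to 1 (fully open). In form: {"translation": [[x, y, z], ...], "turn": [[ax, ay, az], ...], "grip": [grip, ...]}. A call has 1 to 5 rows; each row shifts and turns the commanded pose from where the row before left it, along the tool's axes as they then stand; what a row does not reach is not made up. A row lasts 1/8 s, in which the tool goes at most 62.5 mm and 10.7 degrees, less where a joint would pass 70% of its speed; a pose out of reach is approached as far as the arm can. A call with a number of a shift or a turn outside -1 to 1 is refused whole. A call with a gripper value outside its range is refused whole. The fingers move at their own pace and stop on an object; FORCE is the grip in N (left out, the last holds). Time passes only in rows, so rows that do not move let the fingers close. It gives the time, the measured TCP pose, the force, the opening and the grip force at its end, in the units of the state.
- env.get_obs(): the state, without advancing time (a new reading comes with each control period).
- env.read_camera(name): name is "side" or "top" or "wrist"; returns a dict with "frame" (480x640x3 uint8, red, green, blue), "z_map" (480x640 float32, m along the optical axis (not along the pixel's ray), 0 where there is no reading), "K" (3x3 intrinsics, pixels), "rvec" (rotation vector, rad) and "tvec" (3), from world to camera coordinates, as OpenCV has them. Camera axes: x right, y down, z forward; pixel columns grow to the right and rows downward; lengths in m; the calibration is good to about 2 mm. A picture is of the moment at which its call begins.
- env.sign_off(): hands the job in; it is judged then, once.
The state is a dict: "time_s": time; "qpos": joint angles; "joint_velocities": joint speeds; "effort": joint torques, N m; "tool_pos": TCP position; "tool_rot": TCP orientation; "force": force on the tool from outside, world axes, zero at the start; "wrist_torque": the same for the moment, N m; "grip_width": finger opening in m; "grasp_force": force on a finger pad.
Only numpy, scipy, OpenCV 4.12 (cv2) and the standard library are available. Lean on these libraries where they do the work, as an engineer would, in place of code of your own. Each camera call takes 0.05 s, during which the arm holds its last target. There are 200 camera calls.

### The job

Load the four-bucket centrifuge rotor so that it is balanced: stand the two tall slim bottles upright in two buckets directly opposite each other, and the two short wide bottles upright in the other two buckets, one bottle to a bucket. Set each one down without dropping it or knocking it over, and leave the squat pot that has no partner, and the beaker, where they are.

Things in the scene. Friction and masses are not known exactly. Their poses are not given: they have to be found in the camera images.
- tall_1_center (a point): One of two identical tall slim white plastic bottles with a ribbed yellow screw cap: a plain upright cylinder 28 mm in diameter and 95 mm tall overall (the cap, 26 mm in diameter, is the top 18 mm), about 45 g, standing on the bench mat. The point is its centre, half-way up (47.5 mm above its base); z is its axis, up.
- tall_2_center (a point): One of two identical tall slim white plastic bottles with a ribbed yellow screw cap: a plain upright cylinder 28 mm in diameter and 95 mm tall overall (the cap, 26 mm in diameter, is the top 18 mm), about 45 g, standing on the bench mat. The point is its centre, half-way up (47.5 mm above its base); z is its axis, up.
- short_1_center (a point): One of two identical short wide white plastic bottles with a ribbed yellow screw cap: a plain upright cylinder 40 mm in diameter and 70 mm tall overall (the cap, 38 mm in diameter, is the top 16 mm), about 65 g, standing on the bench mat. The point is its centre, half-way up (35 mm above its base); z is its axis, up.
- short_2_center (a point): One of two identical short wide white plastic bottles with a ribbed yellow screw cap: a plain upright cylinder 40 mm in diameter and 70 mm tall overall (the cap, 38 mm in diameter, is the top 16 mm), about 65 g, standing on the bench mat. The point is its centre, half-way up (35 mm above its base); z is its axis, up.
- pot_center (a point): The odd one, without a partner: a squat white pot with a ribbed yellow screw cap, 52 mm in diameter and 45 mm tall, about 80 g, among the bottles; it stays where it is. The point is its centre, half-way up. The five stand 80 mm or more apart, centre to centre, on a fixed flat rigid blue-grey bench mat, 250 x 250 mm, 5 mm thick.
- bucket_a: Bucket A of the rotor, straight across from bucket C: a fixed round open steel cup, 66 mm outside and 58 mm inside diameter. The point is the centre of its underside, 8 mm above the bench; inner floor 4 mm and rim 20 mm above the point; z up. The four equal buckets form a cross, axes 80 mm from the rotor's centre.
- bucket_b: Bucket B of the rotor, straight across from bucket D: a fixed round open steel cup, 66 mm outside and 58 mm inside diameter. The point is the centre of its underside, 8 mm above the bench; inner floor 4 mm and rim 20 mm above the point; z up. Rotor: dark grey round stand, diameter 232 mm, 8 mm thick; hub in the middle 42 mm wide, 48 mm high.
- bucket_c: Bucket C of the rotor, straight across from bucket A: a fixed round open steel cup, 66 mm outside and 58 mm inside diameter. The point is the centre of its underside, 8 mm above the bench; inner floor 4 mm and rim 20 mm above the point; z up. The four equal buckets form a cross, axes 80 mm from the rotor's centre.
- bucket_d: Bucket D of the rotor, straight across from bucket B: a fixed round open steel cup, 66 mm outside and 58 mm inside diameter. The point is the centre of its underside, 8 mm above the bench; inner floor 4 mm and rim 20 mm above the point; z up. Rotor: dark grey round stand, diameter 232 mm, 8 mm thick; hub in the middle 42 mm wide, 48 mm high.
- beaker_center (a point): An empty open glass beaker on the bench beyond the work, 68 mm in diameter at the rim and 85 mm tall, about 120 g; it is to stay where it is. The point is its centre, half-way up. (A stack of well plates, 45 mm high, and a blue box of pipette tips, 71 mm high, stand fixed farther out, more than 0.8 m from the robot.)
Not all that is in view belongs to the job. Leave any black or red look-alike of the part that bears tall_2_center alone.

How it is judged (in metres and radians):
At the end, for the whole second after the job is handed in: The two tall bottles stand in two opposite buckets and the two short bottles in the other two: each centre within 18 mm of its bucket's axis, its base on the bucket's floor (within 6 mm), upright within 0.12 rad, and at rest; pot and beaker upright and within 30 mm of where they began ((((horizontal distance between tall_1_center and bucket_a below 0.018 m and z of tall_1_center in the frame of bucket_a below 0.0575 m) and (horizontal distance between tall_2_center and bucket_c below 0.018 m and z of tall_2_center in the frame of bucket_c below 0.0575 m)) or ((horizontal distance between tall_1_center and bucket_b below 0.018 m and z of tall_1_center in the frame of bucket_b below 0.0575 m) and (horizontal distance between tall_2_center and bucket_d below 0.018 m and z of tall_2_center in the frame of bucket_d below 0.0575 m)) or ((horizontal distance between tall_1_center and bucket_c below 0.018 m and z of tall_1_center in the frame of bucket_c below 0.0575 m) and (horizontal distance between tall_2_center and bucket_a below 0.018 m and z of tall_2_center in the frame of bucket_a below 0.0575 m)) or ((horizontal distance between tall_1_center and bucket_d below 0.018 m and z of tall_1_center in the frame of bucket_d below 0.0575 m) and (horizontal distance between tall_2_center and bucket_b below 0.018 m and z of tall_2_center in the frame of bucket_b below 0.0575 m))) and (((horizontal distance between short_1_center and bucket_a below 0.018 m and z of short_1_center in the frame of bucket_a below 0.045 m) and (horizontal distance between short_2_center and bucket_c below 0.018 m and z of short_2_center in the frame of bucket_c below 0.045 m)) or ((horizontal distance between short_1_center and bucket_b below 0.018 m and z of short_1_center in the frame of bucket_b below 0.045 m) and (horizontal distance between short_2_center and bucket_d below 0.018 m and z of short_2_center in the frame of bucket_d below 0.045 m)) or ((horizontal distance between short_1_center and bucket_c below 0.018 m and z of short_1_center in the frame of bucket_c below 0.045 m) and (horizontal distance between short_2_center and bucket_a below 0.018 m and z of short_2_center in the frame of bucket_a below 0.045 m)) or ((horizontal distance between short_1_center and bucket_d below 0.018 m and z of short_1_center in the frame of bucket_d below 0.045 m) and (horizontal distance between short_2_center and bucket_b below 0.018 m and z of short_2_center in the frame of bucket_b below 0.045 m))) and angle between each of tall_1_center, tall_2_center, short_1_center, short_2_center's own z axis and vertical below 0.12 rad and linear speed of each of tall_1, tall_2, short_1, short_2 below 0.03 m/s and distance of each of pot_center, beaker_center from where it was at the start of the episode below 0.03 m and angle between each of pot_center, beaker_center's own z axis and vertical below 0.2 rad); the robot touches nothing.
It fails at once if a tall or short bottle is dropped (falls freely by more than about 25 mm) ((linear speed of tall_1 above 0.7 m/s and contact force between the fingers and tall_1 below 0.02 N) or (linear speed of tall_2 above 0.7 m/s and contact force between the fingers and tall_2 below 0.02 N) or (linear speed of short_1 above 0.7 m/s and contact force between the fingers and short_1 below 0.02 N) or (linear speed of short_2 above 0.7 m/s and contact force between the fingers and short_2 below 0.02 N)).
It fails at once if a tall or short bottle is knocked over (angle between any of tall_1_center, tall_2_center, short_1_center, short_2_center's own z axis and vertical above 0.9 rad).
It fails at once if the pot or the beaker is moved by more than 30 mm (distance of any of pot_center, beaker_center from where it was at the start of the episode above 0.03 m).
It also fails if it takes over 109 s, if anything falls off the work surface, if the arm or the gripper's body presses on something with over 40 N, if the wrist force passes 120 N, or if a joint passes its speed limit or range.

## Working session

There is one attempt and no reset: what is moved stays moved. The work goes in short steps, Python scripts to look and compute and a shell command to move; the robot and the scene stay as the last step left them, time stands still between calls to the robot, and variables do not carry over. Pictures are saved under pics/ and viewed, at most 14 in all, crops included, and the job is handed in when it is done.

```bash
mkdir -p pics; ls; python3 - <<'E'
from cell import env
import cv2
for n in ("top","side"):
    c=env.read_camera(n); cv2.imwrite(f"pics/{n}0.png",c["frame"][:,:,::-1]); print(n,c["K"].tolist(),c["rvec"],c["tvec"])
print(env.get_obs(),env.grip_point_offset)
E
```

```text
pics
top [[617.5098473867833, 0.0, 316.1241488678882], [0.0, 617.5098473867833, 240.9247872818526], [0.0, 0.0, 1.0]] [ 2.13867429 -2.19870895  0.13469929] [0.02075101 0.58985409 1.06965559]
side [[565.6608474639735, 0.0, 326.0661382070662], [0.0, 565.6608474639735, 245.40614243552497], [0.0, 0.0, 1.0]] [ 2.28881607 -0.56204086  0.21835473] [-0.55159498  0.22296218  1.04698899]
{'time_s': 0.1, 'qpos': array([-76.48438469,  18.43304306,  -4.01365908,  83.16682275,
         1.29495434,  78.54137759,  -3.25997081]), 'joint_velocities': array([-0.06546121, -0.04893952,  0.05081412, -0.01888865, -0.03274392,
        0.04710924, -0.00587234]), 'effort': array([-1.77275301e-04, -4.92569554e+01, -4.05748654e-01, -3.13399744e+01,
       -6.42601401e-02,  3.94399278e-02,  1.03687812e-04]), 'tool_pos': array([0.14294622, 0.63358625, 0.22160023]), 'tool_rot': array([-1.79903977e+02,  6.00637115e-03,  1.67292203e+02]), 'force': array([-1.17458436, -0.03241434,  0.20778543]), 'wrist_torque': array([-0.00627504, -0.02457755, -0.00864488]), 'grasp_force': 0.0, 'grip_width': 0.08696904242415801} 0.0187
```

View pics/top0.png

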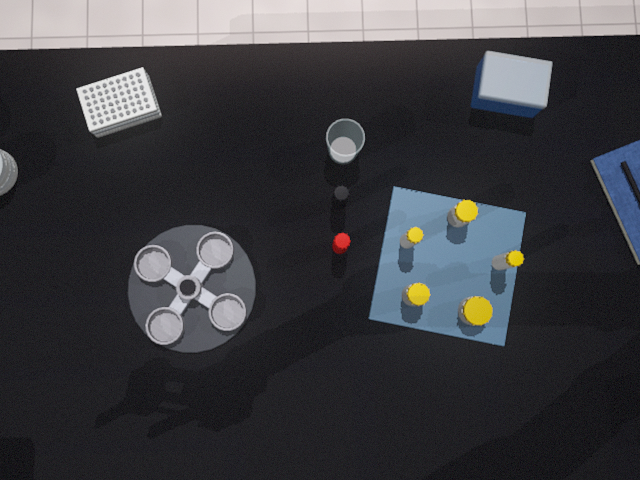

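View pics/side0.png

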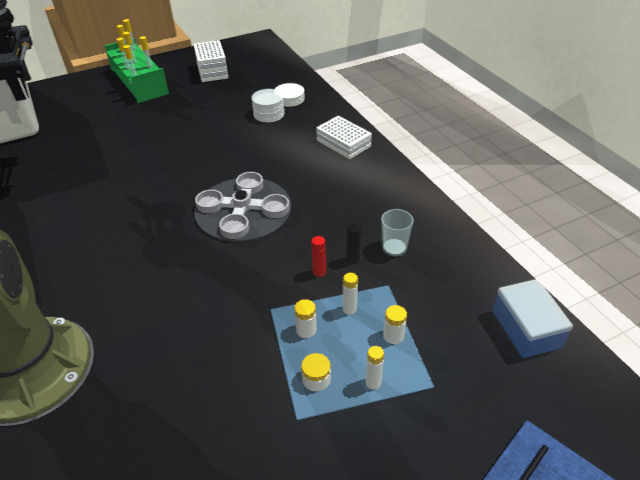

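Top view: the candidates are tall caps at (415,235) and (515,259), short caps at (467,211) and (418,294), and the pot at (478,311). The red look-alike is at (342,243) and the black one at (341,193); both stay. The rotor hub is at (188,288), with buckets at (153,264), (215,250), (228,312) and (165,326). The beaker is at (345,142). The side view agrees: talls at (350,293) and (375,368), shorts at (305,318) and (396,325), pot at (316,371).

```bash
cat > h.py <<'E'
from cell import env
import cv2, numpy as np
def cloud(c):
    z=c["z_map"]; v,u=np.mgrid[:480,:640]; K=c["K"]
    P=np.stack([(u-K[0,2])/K[0,0]*z,(v-K[1,2])/K[1,1]*z,z],-1)
    R=cv2.Rodrigues(np.array(c["rvec"]))[0]
    W=(P-np.array(c["tvec"]).ravel())@R; W[z==0]=np.nan; return W
def ray(c,uv,h):
    K=c["K"];R=cv2.Rodrigues(np.array(c["rvec"]))[0];t=np.array(c["tvec"]).ravel()
    o=-R.T@t; d=R.T@np.linalg.inv(K)@np.array([*uv,1.]); return o+d*(h-o[2])/d[2]
def blobs(m,amin):
    n,l,s,ce=cv2.connectedComponentsWithStats(m.astype(np.uint8)); return [(l==i,ce[i],s[i,4]) for i in range(1,n) if s[i,4]>amin]
def yellow(c):
    h=cv2.cvtColor(c["frame"],cv2.COLOR_RGB2HSV); return cv2.inRange(h,(20,120,90),(35,255,255))>0
E
python3 - <<'E'
from h import *
for n in ("top","side"):
    c=env.read_camera(n); W=cloud(c)
    print(n)
    for m,ce,a in blobs(yellow(c),60):
        z=W[m][:,2]; top=m&(W[...,2]>np.nanpercentile(z,90)-.006)
        ys,xs=np.nonzero(top); h=np.nanmedian(W[top][:,2]); (x,y),r=cv2.minEnclosingCircle(np.stack([xs,ys],1).astype(np.float32))
        hn=min((.1,.075,.05),key=lambda q:abs(q-h))
        print(ce.round(),a,"h",h.round(4),"xy",ray(c,(x,y),hn)[:2].round(4))
    if n=="top":
        g=np.zeros((480,640),bool); g[215:360,120:262]=1
        m=g&(W[...,2]>.02)&(W[...,2]<.036)
        m8=(m*255).astype(np.uint8); cv2.imwrite("pics/m.png",m8)
        for mm,ce,a in blobs(m,60): print("rotorblob",ce.round(),a,W[mm].mean(0).round(4))
        hc=cv2.HoughCircles(cv2.cvtColor(c["frame"],cv2.COLOR_RGB2GRAY)[215:360,120:262],cv2.HOUGH_GRADIENT,1.,25,param1=120,param2=14,minRadius=16,maxRadius=22)
        for q in hc[0][:6]: print(q+[120,215,0],ray(c,q[:2]+[120,215],.028)[:2].round(4))
        f=cv2.resize(c["frame"][180:360,310:540,::-1],None,fx=3,fy=3); cv2.imwrite("pics/crop.png",f)
E
```

```text
top
[466. 211.] 402 h 0.075 xy [ 0.6323 -0.2565]
[414. 235.] 206 h 0.0999 xy [ 0.5894 -0.161 ]
[515. 258.] 240 h 0.0998 xy [ 0.5453 -0.3277]
[418. 294.] 398 h 0.0752 xy [ 0.4901 -0.1663]
[477. 311.] 660 h 0.0502 xy [ 0.4588 -0.2728]
rotorblob [213. 282.] 1024 [0.5231 0.1906 0.0264]
rotorblob [161. 268.] 481 [0.5508 0.2829 0.0262]
rotorblob [171. 316.] 514 [0.4647 0.2654 0.0264]
[152.5        263.5         19.10000038] [0.5582 0.297 ]
[165.5        326.5         20.29999924] [0.4463 0.274 ]
[226.5        312.5         18.10000038] [0.4677 0.1664]
[214.5 249.5  18. ] [0.5803 0.1865]
side
[125.  37.] 436 h 0.1553 xy [0.4663 1.104 ]
[144.  42.] 101 h 0.1552 xy [0.5029 1.0422]
[350. 280.] 201 h 0.0977 xy [ 0.5877 -0.1665]
[304. 309.] 352 h 0.0726 xy [ 0.4883 -0.1723]
[396. 315.] 361 h 0.0724 xy [ 0.6293 -0.2627]
[375. 354.] 236 h 0.0977 xy [ 0.5429 -0.3326]
[315. 367.] 632 h 0.048 xy [ 0.4576 -0.2768]
```

View pics/crop.png

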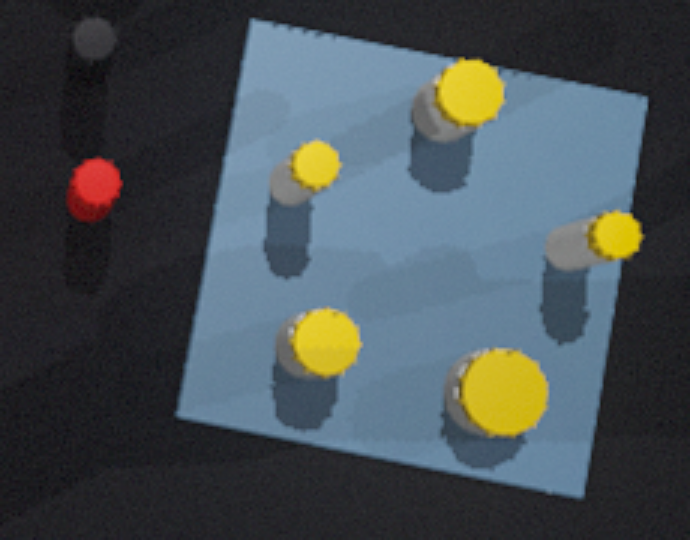

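The crop confirms it: the shorts are the wide caps at (470,92) and (325,342) in crop pixels, the talls are the slim ones at (317,165) and (615,235), and the pot is at (503,392). Heights and sizes match the description. Opposite bucket centres are 159 and 160 mm apart, as they should be. The shorts go first, into P2 and P4, with the fingers closing tangentially.

```bash
cat > d.py <<'E'
import sys,numpy as np
from scipy.spatial.transform import Rotation as Ro
from cell import env
YAW=146.9
P=dict(S1=(.6323,-.2565),S2=(.4901,-.1663),T1=(.5894,-.161),T2=(.5453,-.3277),P1=(.5582,.297),P2=(.4463,.274),P3=(.4677,.1664),P4=(.5803,.1865),V=(.55,.2),M=(.58,0.))
o=env.get_obs(); p=np.array(o["tool_pos"]); R=Ro.from_euler("xyz",o["tool_rot"],degrees=True)
print("t",o["time_s"],"p",p.round(4),"rot",np.round(o["tool_rot"],2),"w",round(o["grip_width"],4),"f",round(o["grasp_force"],2),"F",np.round(o["force"],1))
T=Ro.from_euler("xyz",[180,0,YAW],degrees=True)
print("turn",((R.inv()*T).as_rotvec(degrees=True)/180).round(4))
# args: NAME:z ... chained deltas in units (first in present axes incl. height, using target axes)
for a in sys.argv[1:]:
    n,z=a.split(":"); q=np.array([*P[n],float(z)]); print(a,"units",(T.inv().apply(q-p)/.08).round(3)); p=q
E
python3 -m creep '{"translation":[[0,0,0],[0,0,0]],"turn":[[0,0,0.0567],[0,0,0.0567]],"grip":[1,1]}' 20; python3 d.py V:.2 S2:.2 S2:.042
```

```text
time_s: 0.45
tool_pos: [0.143, 0.6339, 0.2222]
tool_rot: [-180.0, 0.0, 146.5]
force: [1.7, -0.5, 0.4]
grip_width: 0.0873
grasp_force: 0.0
t 0.45 p [0.143  0.6339 0.2222] rot [-1.7997e+02  1.0000e-02  1.4654e+02] w 0.0873 f 0.0 F [ 1.7 -0.5  0.4]
turn [-0.0002  0.0001 -0.002 ]
V:.2 units [-7.223 -1.766  0.278]
S2:.2 units [-1.873 -4.245 -0.   ]
S2:.042 units [ 0.    -0.     1.975]
```

```bash
python3 -m creep '{"translation":[[-0.6,-0.147,0],[-0.6,-0.147,0],[-0.6,-0.147,0],[-0.6,-0.147,0],[-0.6,-0.147,0]],"turn":[[0,0,0],[0,0,0],[0,0,0],[0,0,0],[0,0,0]],"grip":[1,1,1,1,1]}' |grep pos
python3 -m creep '{"translation":[[-0.6,-0.147,0],[-0.6,-0.147,0],[-0.6,-0.147,0],[-0.6,-0.147,0],[-0.6,-0.147,0]],"turn":[[0,0,0],[0,0,0],[0,0,0],[0,0,0],[0,0,0]],"grip":[1,1,1,1,1]}' |grep pos
python3 d.py S2:.2 S2:.042
```

```text
tool_pos: [0.3129, 0.4523, 0.2225]
tool_pos: [0.4816, 0.2721, 0.2226]
t 1.7 p [0.4816 0.2721 0.2226] rot [179.98  -0.   146.89] w 0.0872 f 0.0 F [ 0.3  0.1 -0.6]
turn [ 0.0001 -0.     -0.0001]
S2:.2 units [-3.081 -4.533  0.283]
S2:.042 units [ 0.    -0.     1.975]
```

```bash
python3 -m creep '{"translation":[[-0.308,-0.453,0.028],[-0.308,-0.453,0.028],[-0.308,-0.453,0.028],[-0.308,-0.453,0.028],[-0.308,-0.453,0.028]],"turn":[[0,0,0],[0,0,0],[0,0,0],[0,0,0],[0,0,0]],"grip":[1,1,1,1,1]}' |grep pos
python3 -m creep '{"translation":[[-0.308,-0.453,0.028],[-0.308,-0.453,0.028],[-0.308,-0.453,0.028],[-0.308,-0.453,0.028],[-0.308,-0.453,0.028]],"turn":[[0,0,0],[0,0,0],[0,0,0],[0,0,0],[0,0,0]],"grip":[1,1,1,1,1]}' |grep pos
python3 -m creep '{"translation":[[0,0,0],[0,0,0]],"turn":[[0,0,0],[0,0,0]],"grip":[1,1]}' |grep pos
python3 d.py S2:.042
python3 - <<'E'
from h import *
c=env.read_camera("wrist"); cv2.imwrite("pics/w1.png",c["frame"][:,:,::-1]); W=cloud(c)
for m,ce,a in blobs(yellow(c),60):
    h=np.nanpercentile(W[m][:,2],75); print(ce.round(),a,h.round(4),ray(c,ce,h)[:2].round(4))
E
```

```text
tool_pos: [0.4847, 0.0528, 0.2113]
tool_pos: [0.489, -0.1661, 0.2002]
tool_pos: [0.4891, -0.164, 0.1999]
t 3.2 p [ 0.4891 -0.164   0.1999] rot [ 1.7997e+02 -4.0000e-02  1.4690e+02] w 0.0869 f 0.0 F [-0.2  0.8  0.3]
turn [ 0.0002 -0.0002 -0.    ]
S2:.042 units [-0.026 -0.018  1.974]
[312. 216.] 181 0.0742 [ 0.4776 -0.1608]
[190. 253.] 841 0.0505 [ 0.4506 -0.2734]
[110. 337.] 1054 0.2897 [ 0.4373 -0.1854]
[521. 337.] 1044 0.2894 [ 0.4875 -0.1087]
[193. 390.] 683 0.1005 [ 0.5436 -0.3231]
[472. 394.] 6467 0.2993 [ 0.4857 -0.1245]
```

View pics/w1.png

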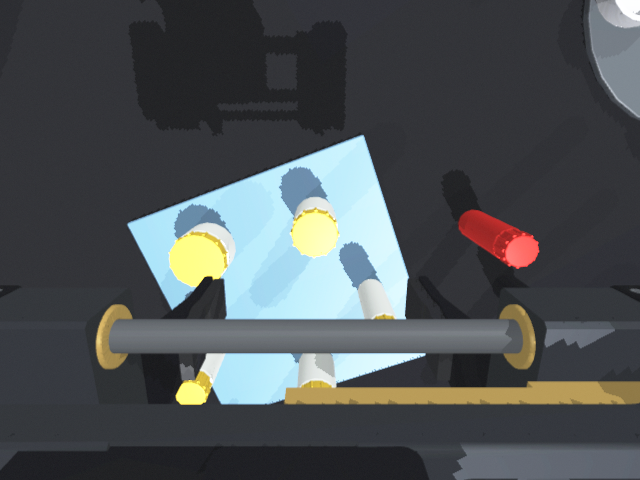

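Wrist view: short_2's cap is at (315,232), and its highlights are saturated. The pot is at (198,258), tall_2 at (192,392) and the red look-alike at (520,248).

```bash
python3 - <<'E'
from h import *
c=env.read_camera("wrist"); print(ray(c,(315,232),.075),ray(c,(198,258),.05))
E
python3 -m creep '{"translation":[[-0.026,-0.018,0.4],[0,0,0.4],[0,0,0.4],[0,0,0.2],[0,0,0]],"turn":[[0,0,0],[0,0,0],[0,0,0],[0,0,0],[0,0,0]],"grip":[1,1,1,1,1]}'; python3 d.py S2:.042
```

```text
[ 0.49029139 -0.16509573  0.075     ] [ 0.4588938  -0.27010757  0.05      ]
time_s: 3.92
tool_pos: [0.4897, -0.1663, 0.0875]
tool_rot: [-180.0, -0.1, 147.0]
force: [0.7, 0.2, 0.7]
grip_width: 0.0872
grasp_force: 0.0
t 3.925 p [ 0.4897 -0.1663  0.0875] rot [-1.7995e+02 -1.0000e-01  1.4695e+02] w 0.0872 f 0.0 F [0.7 0.2 0.7]
turn [-0.0003 -0.0005  0.0003]
S2:.042 units [-0.005  0.003  0.569]
```

```bash
python3 -m creep '{"translation":[[0,0,0.3],[0,0,0.27],[0,0,0],[0,0,0],[0,0,0]],"turn":[[0,0,0],[0,0,0],[0,0,0],[0,0,0],[0,0,0]],"grip":[1,1,1,0.3,0.3]}' 20
python3 -m creep '{"translation":[[0,0,0],[0,0,0],[0,0,0],[0,0,0],[0,0,0]],"turn":[[0,0,0],[0,0,0],[0,0,0],[0,0,0],[0,0,0]],"grip":[0.2,0.2,0.2,0.2,0.2]}' 20; python3 d.py
```

```text
time_s: 4.55
tool_pos: [0.4912, -0.1673, 0.0439]
tool_rot: [179.9, 0.1, 146.9]
force: [0.4, 0.0, -1.4]
grip_width: 0.074
grasp_force: 0.0
time_s: 5.18
tool_pos: [0.4902, -0.1671, 0.0426]
tool_rot: [180.0, 0.0, 146.9]
force: [-0.7, 1.4, 1.4]
grip_width: 0.0396
grasp_force: 20.0
t 5.175 p [ 0.4902 -0.1671  0.0426] rot [179.99   0.   146.88] w 0.0396 f 20.0 F [-0.7  1.4  1.4]
turn [ 0.0001  0.     -0.0001]
```

```bash
python3 -m creep '{"translation":[[0,0,-0.15],[0,0,-0.3],[0,0,-0.4],[0,0,-0.4],[0,0,-0.25]],"turn":[[0,0,0],[0,0,0],[0,0,0],[0,0,0],[0,0,0]],"grip":[0.2,0.2,0.2,0.2,0.2]}'; python3 d.py P2:.16 P2:.05
```

```text
time_s: 5.8
tool_pos: [0.4906, -0.1677, 0.1649]
tool_rot: [179.9, 0.1, 146.8]
force: [0.1, 0.1, -0.5]
grip_width: 0.0396
grasp_force: 20.0
t 5.8 p [ 0.4906 -0.1677  0.1649] rot [1.7992e+02 1.2000e-01 1.4685e+02] w 0.0396 f 20.0 F [ 0.1  0.1 -0.5]
turn [ 0.0004  0.0007 -0.0003]
P2:.16 units [3.479 4.322 0.061]
P2:.05 units [ 0.    -0.     1.375]
```

```bash
python3 -m creep '{"translation":[[0.2,0.25,0],[0.35,0.43,0],[0.4,0.5,0],[0.4,0.5,0],[0.4,0.5,0]],"turn":[[0,0,0],[0,0,0],[0,0,0],[0,0,0],[0,0,0]],"grip":[0.2,0.2,0.2,0.2,0.2]}'|grep pos
python3 -m creep '{"translation":[[0.4,0.5,0],[0.4,0.5,0],[0.4,0.5,0],[0.35,0.43,0.02],[0.18,0.21,0.02]],"turn":[[0,0,0],[0,0,0],[0,0,0],[0,0,0],[0,0,0]],"grip":[0.2,0.2,0.2,0.2,0.2]}'|grep pos
python3 -m creep '{"translation":[[0,0,0],[0,0,0]],"turn":[[0,0,0],[0,0,0]],"grip":[0.2,0.2]}';python3 d.py P2:.16 P2:.05
```

```text
tool_pos: [0.468, 0.0567, 0.1634]
tool_pos: [0.4451, 0.2766, 0.1598]
time_s: 7.3
tool_pos: [0.4466, 0.272, 0.1595]
tool_rot: [-180.0, 0.0, 146.7]
force: [0.4, -0.4, -0.3]
grip_width: 0.0395
grasp_force: 20.0
t 7.3 p [0.4466 0.272  0.1595] rot [-1.7995e+02  5.0000e-02  1.4672e+02] w 0.0395 f 20.0 F [ 0.4 -0.4 -0.3]
turn [-0.0003  0.0003 -0.001 ]
P2:.16 units [ 0.017  0.019 -0.007]
P2:.05 units [ 0.    -0.     1.375]
```

```bash
python3 -m creep '{"translation":[[0.017,0.019,0.3],[0,0,0.4],[0,0,0.35],[0,0,0.2],[0,0,0]],"turn":[[0,0,0],[0,0,0],[0,0,0],[0,0,0],[0,0,0]],"grip":[0.2,0.2,0.2,0.2,0.2]}'
python3 -m creep '{"translation":[[0,0,0.05],[0,0,0.03],[0,0,0.03],[0,0,0],[0,0,0]],"turn":[[0,0,0],[0,0,0],[0,0,0],[0,0,0],[0,0,0]],"grip":[0.2,0.2,0.2,0.2,0.2]}'
```

```text
time_s: 7.92
tool_pos: [0.4453, 0.2748, 0.0587]
tool_rot: [-179.9, -0.0, 146.8]
force: [1.1, -0.2, -0.3]
grip_width: 0.0398
grasp_force: 20.0
time_s: 8.55
tool_pos: [0.4455, 0.2765, 0.0507]
tool_rot: [180.0, 0.0, 146.9]
force: [0.1, -0.4, -0.7]
grip_width: 0.0394
grasp_force: 20.0
```

```bash
python3 -m creep '{"translation":[[0,0,0.02],[0,0,0],[0,0,0]],"turn":[[0,0,0],[0,0,0],[0,0,0]],"grip":[0.2,0.2,0.2]}'
python3 -m creep '{"translation":[[0,0,0],[0,0,0],[0,0,0],[0,0,0],[0,0,0]],"turn":[[0,0,0],[0,0,0],[0,0,0],[0,0,0],[0,0,0]],"grip":[0.48,0.5,0.65,0.75,0.75]}'
python3 -m creep '{"translation":[[0,0,-0.2],[0,0,-0.3],[0,0,-0.4],[0,0,-0.4],[0,0,-0.4]],"turn":[[0,0,0],[0,0,0],[0,0,0],[0,0,0],[0,0,0]],"grip":[0.75,0.75,0.8,1,1]}'
python3 d.py S1:.2 S1:.042
```

```text
time_s: 8.93
tool_pos: [0.4457, 0.2767, 0.0495]
tool_rot: [180.0, 0.0, 146.9]
force: [-1.9, -0.4, 4.8]
grip_width: 0.0392
grasp_force: 20.0
time_s: 9.55
tool_pos: [0.4454, 0.2764, 0.0489]
tool_rot: [180.0, 0.0, 146.9]
force: [0.1, -0.5, 0.4]
grip_width: 0.0625
grasp_force: 0.0
time_s: 10.18
tool_pos: [0.4456, 0.2764, 0.1873]
tool_rot: [179.9, 0.0, 146.9]
force: [0.4, 0.5, -0.7]
grip_width: 0.0816
grasp_force: 0.0
t 10.175 p [0.4456 0.2764 0.1873] rot [1.7991e+02 2.0000e-02 1.4687e+02] w 0.0816 f 0.0 F [ 0.4  0.5 -0.7]
turn [ 0.0005  0.0001 -0.0002]
S1:.2 units [-5.592 -4.306 -0.158]
S1:.042 units [ 0.    -0.     1.975]
```

```bash
python3 -m creep '{"translation":[[-0.4,-0.3,-0.03],[-0.5,-0.4,-0.03],[-0.5,-0.4,-0.03],[-0.5,-0.4,-0.03],[-0.5,-0.4,0]],"turn":[[0,0,0],[0,0,0],[0,0,0],[0,0,0],[0,0,0]],"grip":[1,1,1,1,1]}' |grep pos
python3 -m creep '{"translation":[[-0.5,-0.4,0],[-0.5,-0.4,0],[-0.5,-0.4,0],[-0.5,-0.4,0],[-0.5,-0.4,0]],"turn":[[0,0,0],[0,0,0],[0,0,0],[0,0,0],[0,0,0]],"grip":[1,1,1,1,1]}' |grep pos
python3 -m creep '{"translation":[[-0.5,-0.3,0],[-0.19,-0.01,0],[0,0,0],[0,0,0]],"turn":[[0,0,0],[0,0,0],[0,0,0],[0,0,0]],"grip":[1,1,1,1]}' |grep pos
python3 d.py S1:.09 S1:.042
python3 - <<'E'
from h import *
c=env.read_camera("wrist"); cv2.imwrite("pics/w2.png",c["frame"][:,:,::-1])
c=env.read_camera("top"); cv2.imwrite("pics/t2.png",cv2.resize(c["frame"][200:370,110:280,::-1],None,fx=3,fy=3))
m=yellow(c); m[:,300:]=0; 
for m,ce,a in blobs(m,60): print(ce,a,ray(c,ce,.082))
E
```

```text
tool_pos: [0.524, 0.0427, 0.1962]
tool_pos: [0.6041, -0.2003, 0.196]
tool_pos: [0.6359, -0.249, 0.195]
t 11.925 p [ 0.6359 -0.249   0.195 ] rot [ 1.7995e+02 -2.0000e-02  1.4694e+02] w 0.0871 f 0.0 F [0.1 0.2 0.4]
turn [ 0.0003 -0.0001  0.0002]
S1:.09 units [-0.014 -0.103  1.313]
S1:.042 units [ 0.  -0.   0.6]
[157.80787037 328.33333333] 432 [0.44458433 0.27434249 0.082     ]
```

View pics/t2.png

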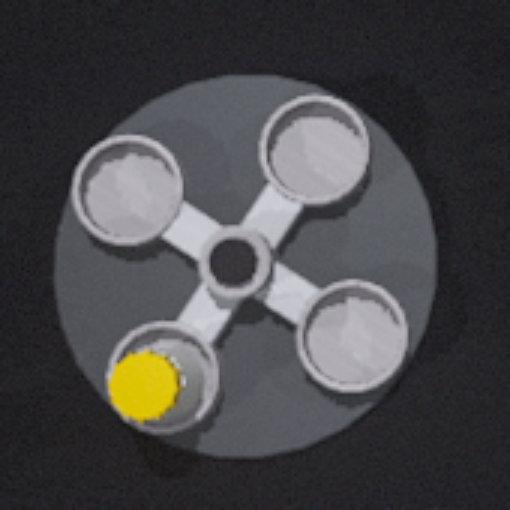

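View pics/w2.png

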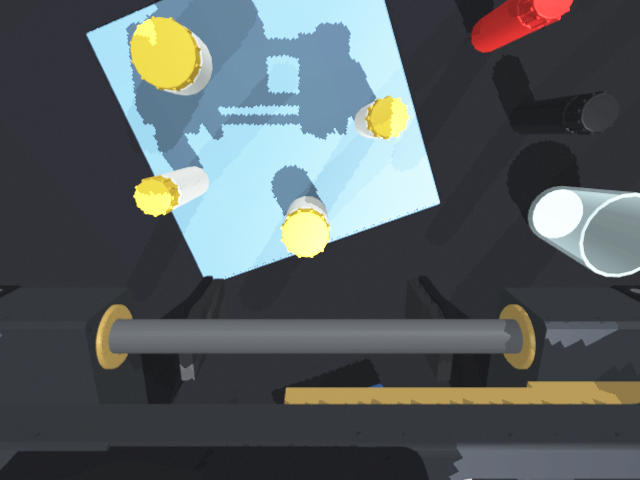

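The top crop shows short_2 seated in bucket P2, with its cap at (143,384) in crop pixels and the bottle within the rim at (162,377). In the wrist view, short_1's cap is at (305,232), slightly to the left, which matches the correction I computed.

```bash
python3 -m creep '{"translation":[[-0.014,-0.103,0.35],[0,0,0.4],[0,0,0.4],[0,0,0.15],[0,0,0]],"turn":[[0,0,0],[0,0,0],[0,0,0],[0,0,0],[0,0,0]],"grip":[1,1,1,1,1]}'; python3 d.py S1:.042
```

```text
time_s: 12.65
tool_pos: [0.6322, -0.2568, 0.0904]
tool_rot: [180.0, -0.1, 146.9]
force: [-0.6, 0.1, 1.2]
grip_width: 0.0872
grasp_force: 0.0
t 12.65 p [ 0.6322 -0.2568  0.0904] rot [ 1.8000e+02 -5.0000e-02  1.4692e+02] w 0.0872 f 0.0 F [-0.6  0.1  1.2]
turn [ 0.     -0.0003  0.0001]
S1:.042 units [0.001 0.004 0.605]
```

```bash
python3 -m creep '{"translation":[[0,0,0.3],[0,0,0.3],[0,0,0],[0,0,0],[0,0,0]],"turn":[[0,0,0],[0,0,0],[0,0,0],[0,0,0],[0,0,0]],"grip":[1,1,1,0.3,0.3]}' 20 |grep pos
python3 -m creep '{"translation":[[0,0,0],[0,0,0],[0,0,0],[0,0,0],[0,0,0]],"turn":[[0,0,0],[0,0,0],[0,0,0],[0,0,0],[0,0,0]],"grip":[0.2,0.2,0.2,0.2,0.2]}' 20
python3 -m creep '{"translation":[[0,0,-0.15],[0,0,-0.3],[0,0,-0.4],[0,0,-0.4],[0,0,-0.25]],"turn":[[0,0,0],[0,0,0],[0,0,0],[0,0,0],[0,0,0]],"grip":[0.2,0.2,0.2,0.2,0.2]}'; python3 d.py P4:.16 P4:.05
```

```text
tool_pos: [0.6335, -0.258, 0.0444]
time_s: 13.9
tool_pos: [0.6324, -0.2575, 0.0426]
tool_rot: [180.0, -0.0, 146.9]
force: [0.1, -0.3, 0.8]
grip_width: 0.0395
grasp_force: 20.0
time_s: 14.52
tool_pos: [0.6329, -0.2581, 0.1651]
tool_rot: [180.0, 0.1, 146.9]
force: [-1.1, 0.2, -0.5]
grip_width: 0.0396
grasp_force: 20.0
t 14.525 p [ 0.6329 -0.2581  0.1651] rot [1.7996e+02 1.4000e-01 1.4687e+02] w 0.0396 f 20.0 F [-1.1  0.2 -0.5]
turn [ 0.0002  0.0008 -0.0002]
P4:.16 units [3.586 4.296 0.064]
P4:.05 units [ 0.    -0.     1.375]
```

```bash
python3 -m creep '{"translation":[[0.2,0.25,0],[0.35,0.43,0],[0.42,0.5,0],[0.42,0.5,0],[0.42,0.5,0]],"turn":[[0,0,0],[0,0,0],[0,0,0],[0,0,0],[0,0,0]],"grip":[0.2,0.2,0.2,0.2,0.2]}'|grep pos
python3 -m creep '{"translation":[[0.42,0.5,0],[0.42,0.5,0],[0.42,0.5,0],[0.35,0.43,0.02],[0.18,0.19,0.02]],"turn":[[0,0,0],[0,0,0],[0,0,0],[0,0,0],[0,0,0]],"grip":[0.2,0.2,0.2,0.2,0.2]}'|grep pos
python3 -m creep '{"translation":[[0,0,0],[0,0,0],[0,0,0]],"turn":[[0,0,0],[0,0,0],[0,0,0]],"grip":[0.2,0.2,0.2]}';python3 d.py P4:.16 P4:.05
```

```text
tool_pos: [0.6059, -0.0307, 0.1627]
tool_pos: [0.5782, 0.1912, 0.1591]
time_s: 16.15
tool_pos: [0.5798, 0.1852, 0.1596]
tool_rot: [-180.0, 0.0, 146.7]
force: [-0.3, -0.4, -0.9]
grip_width: 0.0394
grasp_force: 20.0
t 16.15 p [0.5798 0.1852 0.1596] rot [-1.7998e+02  4.0000e-02  1.4667e+02] w 0.0394 f 20.0 F [-0.3 -0.4 -0.9]
turn [-0.0001  0.0002 -0.0013]
P4:.16 units [ 0.004  0.017 -0.005]
P4:.05 units [ 0.    -0.     1.375]
```

```bash
python3 -m creep '{"translation":[[0.004,0.017,0.3],[0,0,0.4],[0,0,0.35],[0,0,0.2],[0,0,0]],"turn":[[0,0,0],[0,0,0],[0,0,0],[0,0,0],[0,0,0]],"grip":[0.2,0.2,0.2,0.2,0.2]}'
python3 -m creep '{"translation":[[0,0,0.05],[0,0,0.03],[0,0,0.03],[0,0,0.02],[0,0,0]],"turn":[[0,0,0],[0,0,0],[0,0,0],[0,0,0],[0,0,0]],"grip":[0.2,0.2,0.2,0.2,0.2]}'
```

```text
time_s: 16.77
tool_pos: [0.5792, 0.1882, 0.0585]
tool_rot: [-179.9, -0.0, 146.8]
force: [0.1, -0.3, 0.3]
grip_width: 0.0395
grasp_force: 20.0
time_s: 17.4
tool_pos: [0.5799, 0.1894, 0.0495]
tool_rot: [180.0, 0.0, 146.9]
force: [-0.8, -0.6, 2.6]
grip_width: 0.0398
grasp_force: 20.0
```

Contact is felt at the expected height, so I release and go on to T1.

```bash
python3 -m creep '{"translation":[[0,0,0],[0,0,0],[0,0,0],[0,0,0],[0,0,0]],"turn":[[0,0,0],[0,0,0],[0,0,0],[0,0,0],[0,0,0]],"grip":[0.48,0.5,0.65,0.75,0.75]}' | grep -E "force|width"
python3 -m creep '{"translation":[[0,0,-0.2],[0,0,-0.3],[0,0,-0.4],[0,0,-0.4],[0,0,-0.4]],"turn":[[0,0,0],[0,0,0],[0,0,0],[0,0,0],[0,0,0]],"grip":[0.75,0.75,0.8,1,1]}'
python3 d.py T1:.2 T1:.055
```

```text
force: [0.6, -0.3, 0.5]
grip_width: 0.0627
grasp_force: 0.0
time_s: 18.65
tool_pos: [0.5799, 0.1891, 0.1874]
tool_rot: [179.9, 0.0, 146.9]
force: [0.6, 1.2, 0.3]
grip_width: 0.0818
grasp_force: 0.0
t 18.65 p [0.5799 0.1891 0.1874] rot [1.7992e+02 4.0000e-02 1.4686e+02] w 0.0818 f 0.0 F [0.6 1.2 0.3]
turn [ 0.0004  0.0002 -0.0002]
T1:.2 units [-2.49  -3.601 -0.158]
T1:.055 units [ 0.    -0.     1.813]
```

```bash
python3 -m creep '{"translation":[[-0.2,-0.3,-0.05],[-0.35,-0.5,-0.05],[-0.35,-0.5,-0.05],[-0.35,-0.5,0],[-0.35,-0.5,0]],"turn":[[0,0,0],[0,0,0],[0,0,0],[0,0,0],[0,0,0]],"grip":[1,1,1,1,1]}' |grep pos
python3 -m creep '{"translation":[[-0.35,-0.5,0],[-0.35,-0.5,0],[-0.19,-0.3,0],[0,0,0],[0,0,0]],"turn":[[0,0,0],[0,0,0],[0,0,0],[0,0,0],[0,0,0]],"grip":[1,1,1,1,1]}' |grep pos
python3 d.py T1:.11 T1:.055
python3 - <<'E'
from h import *
c=env.read_camera("top"); m=yellow(c); m[:,300:]=0; 
for m,ce,a in blobs(m,60): print(ce,a,ray(c,ce,.082))
E
```

```text
tool_pos: [0.5865, -0.0364, 0.1985]
tool_pos: [0.5895, -0.1596, 0.1975]
t 19.9 p [ 0.5895 -0.1596  0.1975] rot [179.92   0.   146.93] w 0.0867 f 0.0 F [ 0.3  1.  -0.5]
turn [0.0005 0.     0.0002]
T1:.11 units [-0.009 -0.016  1.094]
T1:.055 units [ 0.    -0.     0.688]
[208.81704261 247.76942356] 399 [0.57792769 0.1878844  0.082     ]
[157.78983834 328.35334873] 433 [0.44455197 0.27437259 0.082     ]
```

```bash
python3 -m creep '{"translation":[[-0.009,-0.016,0.35],[0,0,0.4],[0,0,0.3],[0,0,0.04],[0,0,0]],"turn":[[0,0,0],[0,0,0],[0,0,0],[0,0,0],[0,0,0]],"grip":[1,1,1,1,1]}'; python3 d.py T1:.055
```

```text
time_s: 20.58
tool_pos: [0.5897, -0.1614, 0.1105]
tool_rot: [180.0, 0.0, 147.0]
force: [0.6, -1.7, -0.7]
grip_width: 0.0873
grasp_force: 0.0
t 20.575 p [ 0.5897 -0.1614  0.1105] rot [1.7997e+02 4.0000e-02 1.4697e+02] w 0.0873 f 0.0 F [ 0.6 -1.7 -0.7]
turn [0.0002 0.0002 0.0004]
T1:.055 units [0.005 0.002 0.694]
```

```bash
python3 -m creep '{"translation":[[0,0,0.35],[0,0,0.34],[0,0,0],[0,0,0],[0,0,0]],"turn":[[0,0,0],[0,0,0],[0,0,0],[0,0,0],[0,0,0]],"grip":[1,1,1,0.5,0.4]}' 15 |grep pos
python3 -m creep '{"translation":[[0,0,0],[0,0,0],[0,0,0],[0,0,0],[0,0,0]],"turn":[[0,0,0],[0,0,0],[0,0,0],[0,0,0],[0,0,0]],"grip":[0.35,0.3,0.2,0.1,0.1]}' 15
python3 -m creep '{"translation":[[0,0,0],[0,0,0],[0,0,0]],"turn":[[0,0,0],[0,0,0],[0,0,0]],"grip":[0.1,0.1,0.1]}' 15
```

```text
tool_pos: [0.5903, -0.1625, 0.0563]
time_s: 21.82
tool_pos: [0.589, -0.1622, 0.0545]
tool_rot: [180.0, -0.0, 146.9]
force: [0.6, 0.9, -0.6]
grip_width: 0.0276
grasp_force: 14.8
time_s: 22.2
tool_pos: [0.589, -0.1622, 0.0545]
tool_rot: [180.0, -0.0, 146.9]
force: [0.3, -0.8, -0.3]
grip_width: 0.0275
grasp_force: 14.8
```

```bash
python3 -m creep '{"translation":[[0,0,-0.15],[0,0,-0.35],[0,0,-0.45],[0,0,-0.45],[0,0,-0.25]],"turn":[[0,0,0],[0,0,0],[0,0,0],[0,0,0],[0,0,0]],"grip":[0.1,0.1,0.1,0.1,0.1]}'; python3 d.py P1:.18 P1:.0625
```

```text
time_s: 22.82
tool_pos: [0.5899, -0.1628, 0.1894]
tool_rot: [179.9, 0.2, 146.9]
force: [0.3, -0.8, -0.8]
grip_width: 0.0276
grasp_force: 14.8
t 22.825 p [ 0.5899 -0.1628  0.1894] rot [1.7990e+02 1.7000e-01 1.4686e+02] w 0.0276 f 14.85 F [ 0.3 -0.8 -0.8]
turn [ 0.0006  0.001  -0.0002]
P1:.18 units [3.47  4.598 0.117]
P1:.0625 units [ 0.    -0.     1.469]
```

```bash
python3 -m creep '{"translation":[[0.2,0.25,0],[0.3,0.4,0],[0.38,0.5,0],[0.38,0.5,0],[0.38,0.5,0]],"turn":[[0,0,0],[0,0,0],[0,0,0],[0,0,0],[0,0,0]],"grip":[0.1,0.1,0.1,0.1,0.1]}'|grep pos
python3 -m creep '{"translation":[[0.38,0.5,0],[0.38,0.5,0],[0.38,0.5,0],[0.33,0.45,0],[0.2,0.3,0.04]],"turn":[[0,0,0],[0,0,0],[0,0,0],[0,0,0],[0,0,0]],"grip":[0.1,0.1,0.1,0.1,0.1]}'|grep pos
python3 -m creep '{"translation":[[0.16,0.2,0.05],[0,0,0],[0,0,0],[0,0,0]],"turn":[[0,0,0],[0,0,0],[0,0,0],[0,0,0]],"grip":[0.1,0.1,0.1,0.1]}'|grep -E "pos|force";python3 d.py P1:.18 P1:.0625
```

```text
tool_pos: [0.5726, 0.055, 0.1865]
tool_pos: [0.5588, 0.28, 0.1832]
tool_pos: [0.5584, 0.2956, 0.1798]
force: [-0.5, -0.2, 0.1]
grasp_force: 14.8
t 24.575 p [0.5584 0.2956 0.1798] rot [1.7999e+02 4.0000e-02 1.4672e+02] w 0.0279 f 14.85 F [-0.5 -0.2  0.1]
turn [ 0.0001  0.0002 -0.001 ]
P1:.18 units [ 0.011  0.013 -0.003]
P1:.0625 units [ 0.    -0.     1.469]
```

```bash
python3 -m creep '{"translation":[[0.008,-0.005,0.35],[0,0,0.4],[0,0,0.4],[0,0,0.22],[0,0,0]],"turn":[[0,0,0],[0,0,0],[0,0,0],[0,0,0],[0,0,0]],"grip":[0.1,0.1,0.1,0.1,0.1]}'
python3 -m creep '{"translation":[[0,0,0.04],[0,0,0.03],[0,0,0.03],[0,0,0],[0,0,0]],"turn":[[0,0,0],[0,0,0],[0,0,0],[0,0,0],[0,0,0]],"grip":[0.1,0.1,0.1,0.1,0.1]}'
```

```text
time_s: 25.2
tool_pos: [0.5563, 0.2967, 0.0689]
tool_rot: [-179.9, -0.0, 146.8]
force: [-0.1, -0.3, 0.5]
grip_width: 0.0278
grasp_force: 14.8
time_s: 25.82
tool_pos: [0.5569, 0.2977, 0.0619]
tool_rot: [180.0, 0.0, 146.9]
force: [-0.1, 0.3, 0.2]
grip_width: 0.0276
grasp_force: 14.8
```

```bash
python3 -m creep '{"translation":[[0,0,0.015],[0,0,0],[0,0,0]],"turn":[[0,0,0],[0,0,0],[0,0,0]],"grip":[0.1,0.1,0.1]}' | grep -E "pos|force"
python3 -m creep '{"translation":[[0,0,0],[0,0,0],[0,0,0],[0,0,0],[0,0,0]],"turn":[[0,0,0],[0,0,0],[0,0,0],[0,0,0],[0,0,0]],"grip":[0.34,0.38,0.5,0.6,0.6]}' | grep -E "force|width"
python3 -m creep '{"translation":[[0,0,-0.2],[0,0,-0.3],[0,0,-0.4],[0,0,-0.4],[0,0,-0.4]],"turn":[[0,0,0],[0,0,0],[0,0,0],[0,0,0],[0,0,0]],"grip":[0.6,0.6,0.7,1,1]}' | grep pos
python3 d.py T2:.2 T2:.055
```

```text
tool_pos: [0.5573, 0.2979, 0.0612]
force: [-0.1, -0.1, 5.6]
grasp_force: 14.9
force: [-0.4, 0.2, 0.0]
grip_width: 0.0506
grasp_force: 0.0
tool_pos: [0.5571, 0.2977, 0.1991]
t 27.45 p [0.5571 0.2977 0.1991] rot [1.7991e+02 3.0000e-02 1.4687e+02] w 0.0732 f 0.0 F [ 0.6  0.3 -0.3]
turn [ 0.0005  0.0002 -0.0002]
T2:.2 units [-4.146 -6.629 -0.011]
T2:.055 units [ 0.    -0.     1.813]
```

```bash
python3 -m creep '{"translation":[[-0.2,-0.32,0],[-0.3,-0.48,0],[-0.32,-0.51,0],[-0.32,-0.51,0],[-0.32,-0.51,0]],"turn":[[0,0,0],[0,0,0],[0,0,0],[0,0,0],[0,0,0]],"grip":[1,1,1,1,1]}' |grep pos
python3 -m creep '{"translation":[[-0.32,-0.51,0],[-0.32,-0.51,0],[-0.32,-0.51,0],[-0.32,-0.51,0],[-0.32,-0.51,0]],"turn":[[0,0,0],[0,0,0],[0,0,0],[0,0,0],[0,0,0]],"grip":[1,1,1,1,1]}' |grep pos
python3 -m creep '{"translation":[[-0.32,-0.51,0],[-0.32,-0.51,0],[-0.32,-0.51,0],[-0.12,-0.2,0],[0,0,0]],"turn":[[0,0,0],[0,0,0],[0,0,0],[0,0,0],[0,0,0]],"grip":[1,1,1,1,1]}' |grep pos
python3 -m creep '{"translation":[[0,0,0],[0,0,0]],"turn":[[0,0,0],[0,0,0]],"grip":[1,1]}' |grep pos
python3 d.py T2:.11
python3 - <<'E'
from h import *
c=env.read_camera("top"); m=yellow(c); W=cloud(c)
for m,ce,a in blobs(m,60):
    h=np.nanpercentile(W[m][:,2],60); print(ce,a,ray(c,ce,h))
E
```

```text
tool_pos: [0.5518, 0.0743, 0.1963]
tool_pos: [0.5469, -0.1658, 0.1963]
tool_pos: [0.5427, -0.3292, 0.1963]
tool_pos: [0.5457, -0.3245, 0.1965]
t 29.575 p [ 0.5457 -0.3245  0.1965] rot [ 1.7993e+02 -3.0000e-02  1.4701e+02] w 0.0872 f 0.0 F [-0.3  0.2  0.2]
turn [ 0.0004 -0.0002  0.0006]
T2:.11 units [-0.018 -0.036  1.081]
[208.7675 247.78  ] 400 [0.57786031 0.18789031 0.08248512]
[514.51515152 258.36363636] 231 [ 0.54421763 -0.32645503  0.10004506]
[140.68376068 261.05128205] 234 [0.55623227 0.2965283  0.1070822 ]
[477.22072072 310.54804805] 666 [ 0.45877667 -0.27214733  0.05043841]
[157.74592075 328.3006993 ] 429 [0.44464814 0.27436814 0.08231889]
```

```bash
python3 -m creep '{"translation":[[-0.015,-0.03,0.35],[0,0,0.4],[0,0,0.3],[0,0,0.03],[0,0,0]],"turn":[[0,0,0],[0,0,0],[0,0,0],[0,0,0],[0,0,0]],"grip":[1,1,1,1,1]}'|grep pos; python3 d.py T2:.055
python3 -m creep '{"translation":[[0,0,0.35],[0,0,0.34],[0,0,0],[0,0,0],[0,0,0]],"turn":[[0,0,0],[0,0,0],[0,0,0],[0,0,0],[0,0,0]],"grip":[1,1,1,0.5,0.4]}' 15 |grep pos
python3 -m creep '{"translation":[[0,0,0],[0,0,0],[0,0,0],[0,0,0],[0,0,0]],"turn":[[0,0,0],[0,0,0],[0,0,0],[0,0,0],[0,0,0]],"grip":[0.35,0.3,0.2,0.1,0.1]}' 15 |grep pos
python3 -m creep '{"translation":[[0,0,0],[0,0,0],[0,0,0]],"turn":[[0,0,0],[0,0,0],[0,0,0]],"grip":[0.1,0.1,0.1]}' 15
```

```text
tool_pos: [0.5456, -0.3286, 0.111]
t 30.25 p [ 0.5456 -0.3286  0.111 ] rot [1.7999e+02 6.0000e-02 1.4693e+02] w 0.0871 f 0.0 F [-0.8 -0.2  1. ]
turn [0.0001 0.0003 0.0002]
T2:.055 units [0.01  0.008 0.7  ]
tool_pos: [0.5461, -0.3295, 0.0568]
tool_pos: [0.5449, -0.3288, 0.0549]
time_s: 31.88
tool_pos: [0.545, -0.3288, 0.0549]
tool_rot: [180.0, -0.0, 146.9]
force: [0.8, -0.4, -0.9]
grip_width: 0.0276
grasp_force: 14.9
```

```bash
python3 -m creep '{"translation":[[0,0,-0.15],[0,0,-0.35],[0,0,-0.45],[0,0,-0.45],[0,0,-0.25]],"turn":[[0,0,0],[0,0,0],[0,0,0],[0,0,0],[0,0,0]],"grip":[0.1,0.1,0.1,0.1,0.1]}' | grep -E "pos|force"; python3 d.py P3:.18 P3:.0625
```

```text
tool_pos: [0.5456, -0.3296, 0.1898]
force: [0.2, -0.1, -1.8]
grasp_force: 14.9
t 32.5 p [ 0.5456 -0.3296  0.1898] rot [179.96   0.19 146.87] w 0.0275 f 14.89 F [ 0.2 -0.1 -1.8]
turn [ 0.0002  0.0011 -0.0002]
P3:.18 units [4.202 4.662 0.123]
P3:.0625 units [ 0.    -0.     1.469]
```

```bash
python3 -m creep '{"translation":[[0.2,0.22,0],[0.35,0.4,0],[0.45,0.5,0],[0.45,0.5,0],[0.45,0.5,0]],"turn":[[0,0,0],[0,0,0],[0,0,0],[0,0,0],[0,0,0]],"grip":[0.1,0.1,0.1,0.1,0.1]}'|grep pos
python3 -m creep '{"translation":[[0.45,0.5,0],[0.45,0.5,0],[0.45,0.5,0],[0.45,0.5,0],[0.3,0.32,0.04]],"turn":[[0,0,0],[0,0,0],[0,0,0],[0,0,0],[0,0,0]],"grip":[0.1,0.1,0.1,0.1,0.1]}'|grep pos
python3 -m creep '{"translation":[[0.2,0.22,0.06],[0,0,0],[0,0,0],[0,0,0]],"turn":[[0,0,0],[0,0,0],[0,0,0],[0,0,0]],"grip":[0.1,0.1,0.1,0.1]}'|grep -E "pos|force";python3 d.py P3:.18 P3:.0625
```

```text
tool_pos: [0.5097, -0.1021, 0.1869]
tool_pos: [0.4702, 0.1463, 0.1839]
tool_pos: [0.4678, 0.1655, 0.1792]
force: [-0.0, -0.5, -0.7]
grasp_force: 14.9
t 34.25 p [0.4678 0.1655 0.1792] rot [1.7998e+02 2.0000e-02 1.4674e+02] w 0.0278 f 14.89 F [-0.  -0.5 -0.7]
turn [ 0.0001  0.0001 -0.0009]
P3:.18 units [ 0.007  0.009 -0.01 ]
P3:.0625 units [ 0.    -0.     1.469]
```

```bash
python3 -m creep '{"translation":[[0,0,0.35],[0,0,0.4],[0,0,0.4],[0,0,0.22],[0,0,0]],"turn":[[0,0,0],[0,0,0],[0,0,0],[0,0,0],[0,0,0]],"grip":[0.1,0.1,0.1,0.1,0.1]}' | grep -E "pos|force"
python3 -m creep '{"translation":[[0,0,0.04],[0,0,0.03],[0,0,0.03],[0,0,0.005],[0,0,0]],"turn":[[0,0,0],[0,0,0],[0,0,0],[0,0,0],[0,0,0]],"grip":[0.1,0.1,0.1,0.1,0.1]}'
```

```text
tool_pos: [0.4668, 0.1661, 0.0686]
force: [0.5, 0.0, -1.3]
grasp_force: 14.9
time_s: 35.5
tool_pos: [0.4678, 0.1672, 0.0616]
tool_rot: [179.9, 0.0, 146.9]
force: [-0.4, -0.8, 5.1]
grip_width: 0.0275
grasp_force: 14.9
```

Contact at 5 N, so I release, retreat and check.

```bash
python3 -m creep '{"translation":[[0,0,0],[0,0,0],[0,0,0],[0,0,0],[0,0,0]],"turn":[[0,0,0],[0,0,0],[0,0,0],[0,0,0],[0,0,0]],"grip":[0.34,0.38,0.5,0.6,0.6]}' | grep -E "force|width"
python3 -m creep '{"translation":[[0,0,-0.2],[0,0,-0.3],[0,0,-0.4],[0,0,-0.4],[0,0,-0.4]],"turn":[[0,0,0],[0,0,0],[0,0,0],[0,0,0],[0,0,0]],"grip":[0.6,0.6,0.7,1,1]}' | grep pos
python3 -m creep '{"translation":[[-0.3,-0.48,0],[-0.3,-0.48,0],[-0.3,-0.48,0],[-0.3,-0.48,0],[0,0,0]],"turn":[[0,0,0],[0,0,0],[0,0,0],[0,0,0],[0,0,0]],"grip":[1,1,1,1,1]}' |grep pos
python3 -m creep '{"translation":[[0,0,0],[0,0,0]],"turn":[[0,0,0],[0,0,0]],"grip":[1,1]}'
python3 - <<'E'
from h import *
c=env.read_camera("top"); m=yellow(c); W=cloud(c)
for m,ce,a in blobs(m,60):
    h=np.nanpercentile(W[m][:,2],60); print(ce,a,ray(c,ce,h))
cv2.imwrite("pics/end.png",c["frame"][:,:,::-1])
E
```

```text
force: [0.8, 0.3, 0.2]
grip_width: 0.0504
grasp_force: 0.0
tool_pos: [0.4674, 0.1668, 0.1993]
tool_pos: [0.4639, -0.0182, 0.1983]
time_s: 37.62
tool_pos: [0.4639, -0.0129, 0.1973]
tool_rot: [180.0, 0.0, 147.0]
force: [-0.9, -0.2, -0.8]
grip_width: 0.087
grasp_force: 0.0
[208.74   247.7825] 400 [0.57788488 0.18797891 0.0822258 ]
[140.61373391 260.96566524] 233 [0.55636161 0.29659501 0.10726356]
[477.18181818 310.50454545] 660 [ 0.45885382 -0.27208002  0.05045251]
[219.70697674 313.12093023] 215 [0.46696051 0.16690843 0.10731854]
[157.77209302 328.29767442] 430 [0.44464961 0.27435128 0.08220893]
```

View pics/end.png

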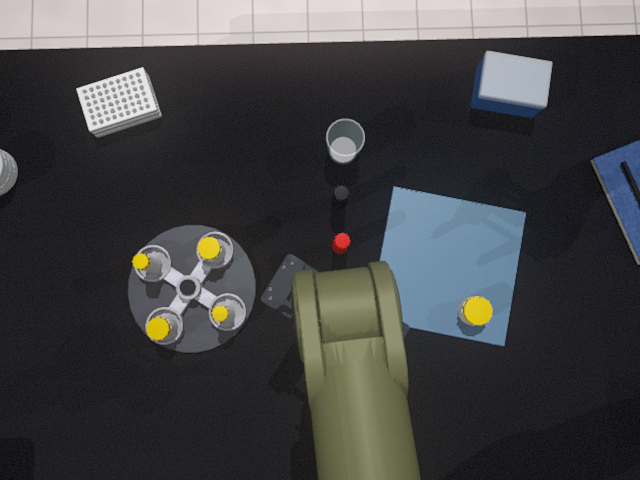

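All four bottles stand in their buckets. The talls are at (141,261) and (220,313), opposite each other, and the shorts at (209,248) and (158,328). Tops are at 0.107 and 0.082 m, as they should be. The pot (477,311) and beaker (345,142) have not moved.

```bash
python3 -c "
from cell import env
print(env.sign_off())"
```

```text
the job is handed in; nothing more can be done
None
```

I loaded the rotor and handed the job in: the two tall bottles stand in opposite buckets, the two short ones in the other pair, each about 3 mm or less from its bucket's axis in the last picture, and the pot and beaker look unmoved; sign-off gave no verdict.

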